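# Find the tight peg and hang the spanner on it

## Task

Three of the four pegs on the rail have worked loose in the board. Wiggle them side to side with the fingertips to find the one that is still tight, and only then pick up the ring spanner and hang it by its ring on that peg, right back at the board. Never hang it on a loose peg, and leave the other things on the bench where they are.

Things in the scene. Friction and masses are not known exactly. Their poses are not given: they have to be found in the camera images.
- rail: Peg rail: a brown board 480 mm long (along its y), 95 mm high, 18 mm thick, on edge on two grey steel uprights screwed to the bench; lower edge 192 mm, top edge 287 mm above the bench. Immovable. Origin: on the bench under the middle of the board's front face; z up; its -x points out of the front face, towards the robot. Four pegs stand in a row on that face, 96 mm apart.
- root_1 (a point): Root of the peg at the left end (the +y end) of the rail as the robot sees it: on the peg's axis in the board's front face, 235 mm above the bench. All four pegs look alike: pale beech, shaft 14 mm thick, 96 mm long from root to tip along (-0.766, 0, 0.643) in the rail's axes, 40 degrees above level; rounded head 18 mm thick over the last 18 mm; shoulder disc 26 mm across, 4 mm thick, on the board.
- root_2 (a point): Root of the peg at the second from the left of the rail as the robot sees it: on the peg's axis in the board's front face, 235 mm above the bench. A loose peg rocks sideways about an upright axis through its root, against light friction (about 2 N pushed half-way along), to a stop 5 degrees either side of straight (6.5 mm at the tip, 4 mm at 62 mm along the peg), and stays where it is left. A tight peg does not give.
- root_3 (a point): Root of the peg at the third from the left of the rail as the robot sees it: on the peg's axis in the board's front face, 235 mm above the bench. Any peg, tight or loose, may stand up to 2 degrees askew sideways at the start. Which one is tight cannot be seen and changes each time.
- root_4 (a point): Root of the peg at the right end (the -y end) of the rail as the robot sees it: on the peg's axis in the board's front face, 235 mm above the bench. The spanner's ring slides down the slope of a peg towards the board.
- spanner: A flat steel ring spanner lying on the bench to the right, handle towards the robot, about 0.5 kg, 212 mm long: a closed ring 56 mm across and 16 mm thick with a 36 mm hole, and a straight handle 22 mm wide and 12 mm thick (2 to 14 mm above the bench as it lies). Origin: centre of the ring on the underside. +x runs along the handle, whose round end is at 184 mm; z is normal to the flat side.
- ring (a point): Centre of the hole of the spanner's ring, at mid thickness (8 mm above the spanner's origin).
- handle_grip (a point): Middle of the spanner's handle, 75 mm from the ring's centre along +x, close to its balance point, at mid thickness.
- jar: Bystander: a glass jar with a steel cap, 72 mm wide, 85 mm high, standing on the bench on the left. Origin: centre of its underside.
- screwdriver: Bystander: a screwdriver, 200 mm long, with a black handle, lying on the bench in front of the robot. Origin: near its middle, at bench height; x along its length.
- cleaner: Bystander: a white bottle with a blue cap, 72 mm wide, 190 mm high, standing on the bench at the right. Origin: centre of its underside.
There are look-alikes about, which are no part of the job. Of the things like the spanner, leave any that is brown; of the rest the larger one is meant.

How it is judged:
On the way:
1. before the spanner is picked up, a peg has been wiggled: a loose one rocked by 2.5 mm or more at its head, or the tight one pressed with 2 N or more (distance of spanner from where it was at the start of the episode below 0.03 m and (distance of any of peg_loose1_c1, peg_loose2_c1, peg_loose3_c1 from where it was at the start of the episode above 0.0025 m or contact force between the fingers and peg_tight_c0 above 2 N or contact force between the fingers and peg_tight_c1 above 2 N)), for 0.05 s.
At the end, for the whole second after the job is handed in: The spanner hangs at rest by its ring on the tight peg, right back at the board (centre of the ring within 30 mm of the peg's root), handle hanging straight down within 20 degrees, let go; the jar, the screwdriver and the bottle are within 30 mm of where they stood (distance between ring and peg_tight_c2 below 0.03 m and contact force between spanner and peg_tight_c0 above 0.5 N and angle between spanner's own x axis and vertical above 2.75 rad and linear speed of spanner below 0.03 m/s and distance of each of jar, screwdriver, cleaner from where it was at the start of the episode below 0.03 m); the robot touches nothing.
It fails at once if the spanner was hung on a loose peg (centre of its ring within 45 mm of the root) (distance between ring and peg_loose1_c2 below 0.045 m or distance between ring and peg_loose2_c2 below 0.045 m or distance between ring and peg_loose3_c2 below 0.045 m).
It fails at once if a bystander was moved more than 30 mm (distance of any of jar, screwdriver, cleaner from where it was at the start of the episode above 0.03 m).
It also fails if it takes over 66 s, if anything falls off the work surface, if the arm or the gripper's body presses on something with over 40 N, if the wrist force passes 120 N, or if a joint passes its speed limit or range.

## Robot

A 6-joint arm with a two-finger parallel gripper is mounted at the origin on the work surface. World frame = base frame: x ahead of the robot, y to its left, z up, the work surface at z = 0. Lengths are in m, angles in rad, forces in N, time in s.
With the tool pointing down it reaches from about 0.35 to 0.85 m from the base axis. Payload 8.1 kg.
Tool frame: the origin (TCP) lies at the very end of the fingers, on their centre line; the grasp point (between the pads) lies 19 mm behind it; z points along the fingers, y is the line along which they close (so a half turn about z gives the same grasp; the last joint's range is limited). The gripper opens to 93 mm and grips with 3 to 60 N. Pads are 15 mm wide; open, the fingers measure 128 mm over their backs; the gripper's body (75 mm by 188 mm) begins 65 mm behind the grasp point.
Start: joints at [-1.36, 0.13, 1.488, -0, 1.523, -0.085], TCP at [0.175, -0.574, 0.219] pointing down, gripper open.
Joint ranges: [-2.96, 2.96], [-0.89, 2.26], [0.02, 2.5], [-1.34, 4.48], [0, 2.73], [-2.66, 2.66]. Speed limits (rad/s): [2.39, 2.39, 2.79, 3.14, 3.14, 3.14].

## Interface

Orientations are given as a rotation vector (axis times angle).
In Python, from plant import robot gives the robot as it stands. The module is installed in compiled form; this text tells all that it offers.
- The arm moves only by the tool play_rows, never from a script. Its argument "increments" is text: rows parted by semicolons, each of 5 numbers parted by spaces: the shift along the tool's x, y, z in mm, then the turn about the tool's z in degrees, then the closure, from -1 (fully open) to 1 (shut). In form: dx dy dz yaw claw; .... A call has 1 to 20 rows; each row is the pose to reach, as a shift and turn from the pose commanded when the call began, along the tool's axes at that moment; what a row does not reach only later rows make up. A row lasts 1/10 s, in which the tool goes at most 50 mm and 8.59 degrees, less where a joint would pass 70% of its speed; a pose out of reach is approached as far as the arm can. A call with a gripper value outside its range is refused whole. The fingers move at their own pace and stop on an object; "force" is the grip in N (left out, the last holds). Time passes only in rows, so rows that repeat a pose let the fingers close. It gives the time, the measured TCP pose, the force, the opening and the grip force at its end, in the units of the state.
- robot.read_state(): the state, without advancing time (a new reading comes with each control period).
- robot.read_camera(name): name is "scene" or "top"; returns the picture (480x640x3 uint8, blue, green, red); there is no depth.
- robot.calibration(name): a dict with "vertical_fov" (degrees; the focal length in pixels is half the picture's height over the tangent of half this angle, whatever the lens; pixels are square), "cx", "cy" (the principal point, pixels), "rvec" (rotation vector, rad) and "tvec" (3), from world to camera coordinates, as OpenCV has them. Camera axes: x right, y down, z forward; pixel columns grow to the right and rows downward; lengths in m; the calibration is good to about 2 mm. A picture is of the moment at which its call begins. calibration takes no time and is no camera call.
- robot.close_job(): hands the job in; it is judged then, once.
Trained networks look in the newest picture that a camera, given by its name, has taken for a name from the list of things; names that differ only in an ending like _2 or _b are one class to them, and where a whole thing is asked for, a point or a joint stands for the part that bears it (a point fixed in the world has none). Each returns a list of dicts, best first, with "conf" (0 to 1); they miss things now and then, are a little off and sometimes report something else, mostly with a low value. They report only what shows in the picture. A call takes as long as a camera call. They do not tell look-alikes from the thing itself.
- robot.recognise(camera, query): "centre" ([x, y, z] in m, in world coordinates, good to about 4 mm: the middle of the surface that is visible of it).
- robot.regions_of(camera, query): "pixels" (480x640 bool, what is visible of it).
- robot.landmark_of(camera, query): "centre" ([x, y, z] in m, in world coordinates, good to about 4 mm: a listed point, or the origin of a listed thing).
The state is a dict: "t": time; "q": joint angles; "dq": joint speeds; "joint_torque": joint torques, N m; "tool_pos": TCP position; "orientation": TCP orientation; "force": force on the tool from outside, world axes, zero at the start; "wrist_torque": the same for the moment, N m; "opening": finger opening in m; "gripper_force": force on a finger pad.
Only numpy, scipy, OpenCV 4.12 (cv2) and the standard library are available. Lean on these libraries where they do the work, as an engineer would, in place of code of your own. Each camera call takes 0.05 s, during which the arm holds its last target. There are 200 camera calls.

## Working session

There is one attempt and no reset: what is moved stays moved. The work goes in short steps, Python scripts to look and compute and a tool call to move; the robot and the scene stay as the last step left them, time stands still between calls to the robot, and variables do not carry over. Pictures are saved under pics/ and viewed, at most 10 in all, crops included, and the job is handed in when it is done.

Besides the shell and the picture viewer there is one more tool, called after "Request:" as name(argument=value, ...) on one line, values as JSON. play_rows: Moves the arm, as the interface text tells. Its arguments: {"type":"object","properties":{"increments":{"type":"string"},"force":{"type":"number"}},"required":["increments"]}

```bash
mkdir -p pics; cat > h.py <<'E'
import numpy as np, cv2
from scipy.spatial.transform import Rotation as R
from plant import robot
def st():
    s=robot.read_state(); print('t',round(s['t'],2),'p',np.round(s['tool_pos'],4),'F',np.round(s['force'],2),'op',round(s['opening'],4),'gf',s['gripper_force'],'q',np.round(s['q'],3)); print(np.round(R.from_rotvec(s['orientation']).as_matrix(),3)); return s
def K(n):
    c=robot.calibration(n); f=240/np.tan(np.radians(c['vertical_fov']/2)); return np.array([[f,0,c['cx']],[0,f,c['cy']],[0,0,1]]),np.array(c['rvec'],float),np.array(c['tvec'],float)
def proj(n,P):
    k,r,t=K(n); return cv2.projectPoints(np.array(P,float).reshape(-1,3),r,t,k,None)[0].reshape(-1,2)
def ray(n,uv):
    k,r,t=K(n); M=cv2.Rodrigues(r)[0]; d=M.T@np.linalg.inv(k)@np.array([uv[0],uv[1],1.]); return -M.T@t,d/np.linalg.norm(d)
def onz(n,uv,z):
    o,d=ray(n,uv); return o+d*(z-o[2])/d[2]
def tri(u1,u2,a='scene',b='top'):
    o1,d1=ray(a,u1);o2,d2=ray(b,u2);A=np.stack([d1,-d2],1);s=np.linalg.lstsq(A,o2-o1,rcond=None)[0]
    p,q=o1+s[0]*d1,o2+s[1]*d2; return (p+q)/2,np.linalg.norm(p-q)
E
python3 - <<'E'
from h import *
st()
for n in('scene','top'):
    cv2.imwrite(f'pics/{n}1.png',robot.read_camera(n)); k,r,t=K(n);print(n,k[0,0],ray(n,(320,240)))
    for q in['root_1','root_2','root_3','root_4','ring','handle_grip','rail','spanner','jar','screwdriver','cleaner']:
        print(q,[(np.round(d['centre'],4).tolist(),round(d['conf'],2)) for d in robot.landmark_of(n,q)][:5])
E
```

```text
t 0.0 p [ 0.1748 -0.5734  0.2176] F [-0.71  0.85 -0.26] op 0.093 gf 0.0 q [-1.36   0.131  1.489 -0.     1.523 -0.085]
[[ 0.957  0.292 -0.   ]
 [ 0.292 -0.957  0.002]
 [ 0.    -0.002 -1.   ]]
scene 469.82994565000166 (array([ 1.21288608, -0.45110144,  0.9581329 ]), array([-0.6106945 ,  0.33154955, -0.71911551]))
root_1 [([0.6204, -0.089, 0.2353], 0.91), ([0.6458, 0.1015, 0.2335], 0.89), ([0.6497, 0.1932, 0.2373], 0.68), ([0.6301, 0.0083, 0.2367], 0.56)]
root_2 [([0.6204, -0.089, 0.2353], 0.91), ([0.6458, 0.1015, 0.2335], 0.89), ([0.6497, 0.1932, 0.2373], 0.68), ([0.6301, 0.0083, 0.2367], 0.56)]
root_3 [([0.6204, -0.089, 0.2353], 0.91), ([0.6458, 0.1015, 0.2335], 0.89), ([0.6497, 0.1932, 0.2373], 0.68), ([0.6301, 0.0083, 0.2367], 0.56)]
root_4 [([0.6204, -0.089, 0.2353], 0.91), ([0.6458, 0.1015, 0.2335], 0.89), ([0.6497, 0.1932, 0.2373], 0.68), ([0.6301, 0.0083, 0.2367], 0.56)]
ring [([0.3473, -0.4974, 0.0093], 0.97), ([0.6199, -0.293, 0.0057], 0.62)]
handle_grip [([0.6602, -0.3342, 0.0057], 0.96), ([0.3038, -0.4385, 0.0073], 0.91)]
rail []
spanner [([0.3468, -0.4995, -0.0006], 0.66), 
[... 716 characters left out ...]
0.66), ([0.6537, 0.1929, 0.2362], 0.58)]
root_4 [([0.6307, 0.0056, 0.2325], 0.97), ([0.6398, 0.1017, 0.2289], 0.75), ([0.6167, -0.0935, 0.2387], 0.66), ([0.6537, 0.1929, 0.2362], 0.58)]
ring [([0.5094, -0.2817, 0.0081], 0.94), ([0.352, -0.4938, 0.0097], 0.85), ([0.6175, -0.2982, 0.0061], 0.6)]
handle_grip [([0.3008, -0.4379, 0.0079], 0.92), ([0.4304, -0.2807, 0.0077], 0.84), ([0.6577, -0.3345, 0.0067], 0.83)]
rail []
spanner [([0.6173, -0.2937, -0.0025], 0.86), ([0.3496, -0.4951, 0.0011], 0.78), ([0.5099, -0.2817, 0.0018], 0.57)]
jar [([0.4158, 0.3724, -0.0013], 0.82)]
screwdriver [([0.4308, 0.0787, 0.0003], 0.84)]
cleaner [([0.5179, -0.4606, 0.0002], 0.66), ([0.4339, -0.2793, 0.0098], 0.4)]
```

View pics/scene1.png

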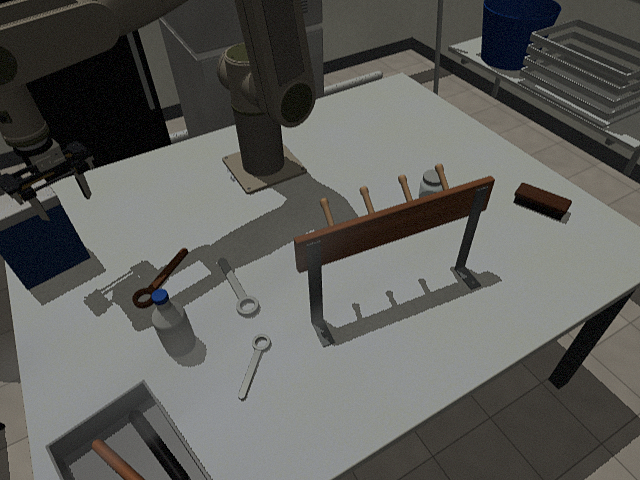

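View pics/top1.png

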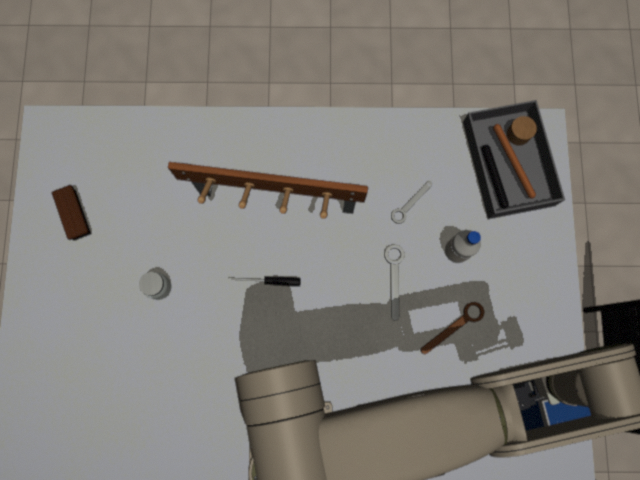

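The scene view shows the big steel spanner with its ring at (247,308) and its handle towards the robot. The small look-alike is at (262,343) and the brown one at (160,280). The top view shows the peg heads at about (201,199), (243,204), (283,209) and (324,212), and the spanner's ring at (394,254).

```bash
cat >> h.py <<'E'
A=np.array([[.6458,.1015,.2335],[.6497,.1932,.2373],[.6301,.0083,.2367],[.6204,-.089,.2353]])[[1,0,2,3]]
B=np.array([[.6537,.1929,.2362],[.6398,.1017,.2289],[.6307,.0056,.2325],[.6167,-.0935,.2387]])
m=(A+B)/2; c=m.mean(0); v=(m-c).T@np.array([1.5,.5,-.5,-1.5]); v[2]=0; v/=np.linalg.norm(v)
yr=v; xr=np.array([v[1],-v[0],0]); pd=-.766*xr+np.array([0,0,.643])
roots=np.array([c+yr*.096*k for k in(1.5,.5,-.5,-1.5)])
def go(T,yawdeg):  # print shift for tool target, yawdeg = world angle of tool x
    s=robot.read_state(); M=R.from_rotvec(s['orientation']).as_matrix()
    d=M.T@(np.array(T)-s['tool_pos'])*1000; a=np.degrees(np.arctan2(M[1,0],M[0,0]))
    print('shift',np.round(d,1),'yaw',round((a-yawdeg+180)%360-180,2),'for',np.round(T,4))
E
python3 - <<'E'
from h import *
yaw=np.degrees(np.arctan2(xr[1],xr[0])); print('yaw',yaw,roots,m-roots)
for n,H in(('scene',[(440,168),(404,180),(364,189),(324,201)]),('top',[(201,199),(243,204),(283,209),(324,212)])):
    print(n,proj(n,roots+pd*.09).round(1).tolist())
for a,b in zip([(440,168),(404,180),(364,189),(324,201)],[(201,199),(243,204),(283,209),(324,212)]):
    p,e=tri(a,b); print(p.round(4),round(e,4))
for i in(3,2,1,0):
    T=roots[i]+pd*.072; T[2]-=.019; go(T,yaw); 
E
```

```text
yaw -6.732113752878627 [[ 0.65274324  0.19559463  0.2348875 ]
 [ 0.64148941  0.10025654  0.2348875 ]
 [ 0.63023559  0.00491846  0.2348875 ]
 [ 0.61898176 -0.09041963  0.2348875 ]] [[-0.00104324 -0.00254463  0.0018625 ]
 [ 0.00131059  0.00134346 -0.0036875 ]
 [ 0.00016441  0.00203154 -0.0002875 ]
 [-0.00043176 -0.00083037  0.0021125 ]]
scene [[437.1, 166.7], [400.7, 177.7], [362.5, 189.2], [322.4, 201.2]]
top [[201.5, 201.2], [242.1, 206.0], [282.8, 210.9], [323.6, 215.7]]
[0.5904 0.2061 0.2918] 0.0019
[0.5802 0.1091 0.2899] 0.0054
[0.5658 0.0131 0.2959] 0.0015
[ 0.558  -0.083   0.2993] 0.0006
shift [ 515.2 -355.3  -43.5] yaw 23.68 for [ 0.5642 -0.084   0.2622]
shift [ 553.8 -443.2  -43.5] yaw 23.68 for [0.5755 0.0114 0.2622]
shift [ 592.3 -531.1  -43.5] yaw 23.68 for [0.5867 0.1067 0.2622]
shift [ 630.9 -619.   -43.5] yaw 23.68 for [0.598  0.2021 0.2622]
```

Request:
play_rows(increments="0 0 -130 8 -1; 0 0 -130 16 0; 515 -355 -130 23.7 0.14; 515 -355 -130 23.7 0.14; 515 -355 -130 23.7 0.14; 515 -355 -130 23.7 0.14; 515 -355 -130 23.7 0.14; 515 -355 -130 23.7 0.14; 515 -355 -130 23.7 0.14; 515 -355 -130 23.7 0.14; 515 -355 -130 23.7 0.14; 515 -355 -130 23.7 0.14; 515 -355 -130 23.7 0.14; 515 -355 -130 23.7 0.14; 515 -355 -130 23.7 0.14; 515 -355 -130 23.7 0.14; 515 -355 -130 23.7 0.14; 515 -355 -130 23.7 0.14; 515 -355 -130 23.7 0.14; 515 -355 -130 23.7 0.14", force=40)

```text
t: 3.2
tool_pos: [0.5636, -0.0853, 0.3489]
orientation: [3.136, -0.188, 0.001]
force: [-0.1, 0.2, 0.9]
opening: 0.04
gripper_force: 0.0
```

```bash
python3 - <<'E'
from h import *
st(); yaw=-6.73
T=roots[3]+pd*.072; T[2]-=.019; go(T,yaw)
E
```

```text
t 3.2 p [ 0.5636 -0.0853  0.3489] F [-0.09  0.23  0.95] op 0.04 gf 0.0 q [-0.24   0.033  1.356 -0.     1.752  1.45 ]
[[ 0.993 -0.119  0.   ]
 [-0.119 -0.993 -0.   ]
 [ 0.     0.    -1.   ]]
shift [ 0.4 -1.4 86.7] yaw -0.12 for [ 0.5642 -0.084   0.2622]
```

Request:
play_rows(increments="0 -1.5 45 0 0.14; 0 -1.5 87 0 0.14; 0 -1.5 87 0 0.4; 0 -1.5 87 0 0.4; 0 -1.5 87 0 0.4; 0 -1.5 87 0 0.4")

```text
t: 3.8
tool_pos: [0.5657, -0.0832, 0.265]
orientation: [3.135, -0.185, 0.008]
force: [-0.4, -0.2, 0.7]
opening: 0.028
gripper_force: 0.0
```

Request:
play_rows(increments="0 4 0 0 0.4; 0 7 0 0 0.4; 0 9 0 0 0.4; 0 9 0 0 0.4")

```text
t: 4.2
tool_pos: [0.5642, -0.0895, 0.2632]
orientation: [-3.132, 0.182, -0.004]
force: [1.6, 12.0, 5.9]
opening: 0.0281
gripper_force: 5.7
```

Request:
play_rows(increments="0 -6 0 0 0.4; 0 -12 0 0 0.4; 0 -15 0 0 0.4; 0 -18 0 0 0.4; 0 -18 0 0 0.4")

```text
t: 4.7
tool_pos: [0.5649, -0.0773, 0.2617]
orientation: [3.13, -0.188, -0.001]
force: [-1.8, -14.4, 1.0]
opening: 0.028
gripper_force: 7.1
```

Request:
play_rows(increments="0 9 0 0 0.14; 0 9 -30 0 0.14; 0 9 -65 0 0.14; 0 -45 -65 0 0.14; 0 -87 -65 0 0.14; 0 -87 -65 0 0.14; 0 -87 -65 0 0.14; 0 -87 -40 0 0.14; 0 -87 0 0 0.14; 0 -87 0 0 0.4; 0 -87 0 0 0.4; 0 -87 0 0 0.4")

```text
t: 5.9
tool_pos: [0.5765, 0.0118, 0.2641]
orientation: [3.136, -0.186, 0.004]
force: [0.3, 0.8, -0.2]
opening: 0.0283
gripper_force: 0.0
```

Request:
play_rows(increments="0 4 0 0 0.4; 0 7 0 0 0.4; 0 9 0 0 0.4; 0 9 0 0 0.4")

```text
t: 6.3
tool_pos: [0.5748, 0.0033, 0.2623]
orientation: [-3.136, 0.185, -0.002]
force: [0.3, 0.2, 0.5]
opening: 0.0281
gripper_force: 0.3
```

Request:
play_rows(increments="0 -6 0 0 0.4; 0 -12 0 0 0.4; 0 -15 0 0 0.4; 0 -18 0 0 0.4; 0 -18 0 0 0.4")

```text
t: 6.8
tool_pos: [0.5765, 0.022, 0.2614]
orientation: [3.136, -0.184, -0.001]
force: [-0.6, -0.1, -0.9]
opening: 0.0274
gripper_force: 0.1
```

Request:
play_rows(increments="0 9 0 0 0.14; 0 9 -30 0 0.14; 0 9 -65 0 0.14; 0 -45 -65 0 0.14; 0 -87 -65 0 0.14; 0 -87 -65 0 0.14; 0 -87 -65 0 0.14; 0 -87 -40 0 0.14; 0 -87 0 0 0.14; 0 -87 0 0 0.4; 0 -87 0 0 0.4; 0 -87 0 0 0.4")

```text
t: 8.0
tool_pos: [0.5879, 0.1072, 0.2642]
orientation: [-3.136, 0.186, -0.005]
force: [0.1, -0.0, -0.2]
opening: 0.028
gripper_force: 0.0
```

Request:
play_rows(increments="0 4 0 0 0.4; 0 7 0 0 0.4; 0 9 0 0 0.4; 0 9 0 0 0.4")

```text
t: 8.4
tool_pos: [0.5861, 0.0987, 0.2624]
orientation: [-3.136, 0.185, -0.002]
force: [-0.3, 0.7, 1.0]
opening: 0.0277
gripper_force: 0.3
```

Request:
play_rows(increments="0 -6 0 0 0.4; 0 -12 0 0 0.4; 0 -15 0 0 0.4; 0 -18 0 0 0.4; 0 -18 0 0 0.4")

```text
t: 8.9
tool_pos: [0.5878, 0.1173, 0.2614]
orientation: [3.136, -0.184, -0.001]
force: [0.3, -0.7, 0.2]
opening: 0.0277
gripper_force: 0.2
```

Request:
play_rows(increments="0 9 0 0 0.14; 0 9 -40 0 0.14; 0 9 -90 0 0.14; 0 9 -90 0 0.14")

```text
t: 9.3
tool_pos: [0.5892, 0.1075, 0.3605]
orientation: [-3.134, 0.186, -0.02]
force: [1.4, -0.1, 0.2]
opening: 0.0401
gripper_force: 0.0
```

```bash
python3 - <<'E'
from h import *
st(); go([.4595,-.2811,.002],-0.7)
E
```

```text
t 9.3 p [0.5892 0.1075 0.3605] F [ 1.45 -0.07  0.18] op 0.0401 gf 0.0 q [0.095 0.102 1.263 0.    1.764 1.784]
[[ 0.993 -0.118  0.013]
 [-0.118 -0.993  0.001]
 [ 0.012 -0.003 -1.   ]]
shift [-87.4 402.1 356.4] yaw -6.08 for [ 0.4595 -0.2811  0.002 ]
```

Request:
play_rows(increments="-83 402 0 -6 -0.3; -83 402 0 -6 -0.3; -83 402 0 -6 -0.3; -83 402 0 -6 -0.3; -83 402 0 -6 -0.3; -83 402 0 -6 -0.3; -83 402 0 -6 -0.3; -83 402 0 -6 -0.3; -83 402 100 -6 -0.3; -83 402 200 -6 -0.3; -83 402 250 -6 -0.3; -83 402 250 -6 -0.3; -83 402 250 -6 -0.3; -83 402 250 -6 -0.3; -83 402 250 -6 -0.3; -83 402 250 -6 -0.3")

```text
t: 10.9
tool_pos: [0.459, -0.2831, 0.1054]
orientation: [3.138, -0.021, 0.007]
force: [0.1, 0.8, 0.8]
opening: 0.0605
gripper_force: 0.0
```

```bash
python3 - <<'E'
from h import *
st(); robot.read_camera('scene')
cv2.imwrite('pics/s2.png',cv2.resize(robot.read_camera('scene')[200:420,130:420],None,fx=2.5,fy=2.5))
for q in('ring','handle_grip'): print([(np.round(d['centre'],4).tolist(),round(d['conf'],2)) for d in robot.landmark_of('scene',q)])
go([.4595,-.2811,.002],-0.7)
E
```

```text
t 10.9 p [ 0.459  -0.2831  0.1054] F [0.1  0.8  0.83] op 0.0605 gf 0.0 q [-0.648  0.045  1.79   0.     1.301  0.936]
[[ 1.    -0.013  0.004]
 [-0.013 -1.    -0.003]
 [ 0.004  0.003 -1.   ]]
[([0.3492, -0.4973, 0.007], 0.86), ([0.6231, -0.2965, 0.0049], 0.77), ([0.5107, -0.2803, 0.0106], 0.71)]
[([0.4336, -0.2823, 0.0069], 0.77), ([0.305, -0.4364, 0.0078], 0.71), ([0.6567, -0.3354, 0.0057], 0.62)]
shift [  0.5  -1.8 102.4] yaw -0.04 for [ 0.4595 -0.2811  0.002 ]
```

View pics/s2.png

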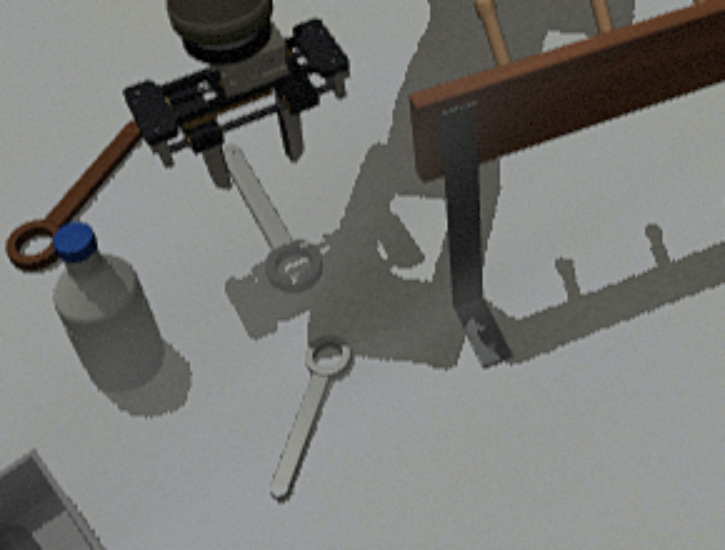

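The crop shows the fingers straddling the handle, with the ring at (295,268) ahead of them and clear.

Request:
play_rows(increments="0 -1 45 0 -0.3; 0 -1 85 0 -0.3; 0 -1 101 0 -0.3; 0 -1 101 0 -0.3; 0 -1 101 0 0.6; 0 -1 101 0 1; 0 -1 101 0 1; 0 -1 101 0 1; 0 -1 101 0 1", force=9)

```text
t: 12.0
tool_pos: [0.4572, -0.2806, 0.0007]
orientation: [3.141, -0.021, 0.0]
force: [-0.3, 0.0, -0.0]
opening: 0.0252
gripper_force: 0.8
```

Request:
play_rows(increments="0 0 -10 0 1; 0 0 -20 0 1; 0 0 -30 0 1; 0 0 -40 0 1; 0 0 -50 0 1; 0 0 -60 0 1; 0 0 -60 0 1; 0 0 -60 0 1")

```text
t: 12.8
tool_pos: [0.4573, -0.2807, 0.0609]
orientation: [3.141, -0.021, 0.001]
force: [0.2, -0.2, -5.3]
opening: 0.0219
gripper_force: 9.0
```

```bash
python3 - <<'E'
from h import *
st()
cv2.imwrite('pics/s3.png',cv2.resize(robot.read_camera('scene')[200:420,130:420],None,fx=2.5,fy=2.5))
for q in('ring','handle_grip'): print([(np.round(d['centre'],4).tolist(),round(d['conf'],2)) for d in robot.landmark_of('scene',q)])
E
```

```text
t 12.8 p [ 0.4573 -0.2807  0.0609] F [ 0.24 -0.21 -5.26] op 0.0219 gf 8.998237252235413 q [-0.646  0.095  1.825  0.     1.221  0.938]
[[ 1.    -0.013  0.001]
 [-0.013 -1.    -0.   ]
 [ 0.001  0.    -1.   ]]
[([0.5115, -0.2774, 0.0679], 0.96), ([0.3461, -0.4927, 0.0071], 0.8), ([0.6195, -0.2946, 0.0061], 0.73)]
[([0.4332, -0.2787, 0.0603], 0.98), ([0.3056, -0.4378, 0.0056], 0.75), ([0.659, -0.3354, 0.0031], 0.68)]
```

View pics/s3.png

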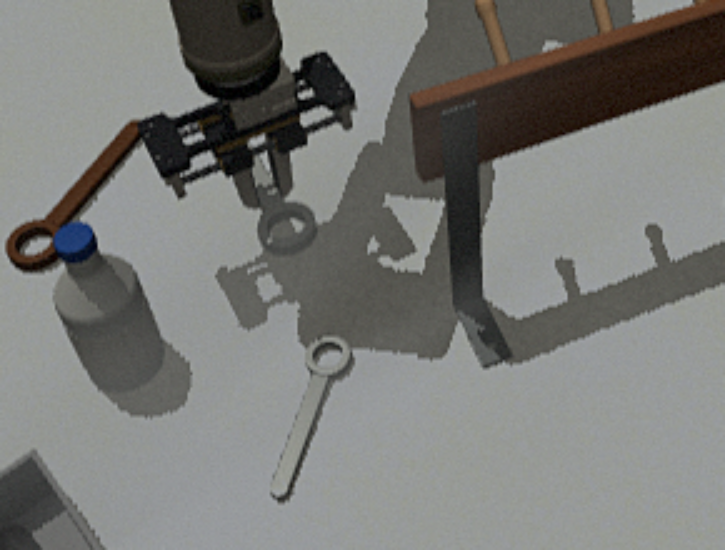

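The spanner is lifted, but it droops only about 5°, so I'll ease the grip to let the handle pivot down.

Request:
play_rows(increments="0 0 0 0 1; 0 0 0 0 1; 0 0 0 0 1; 0 0 0 0 1", force=5.5)

```text
t: 13.35
tool_pos: [0.4571, -0.2805, 0.0605]
orientation: [-3.141, 0.021, 0.0]
force: [-0.2, -0.2, -4.3]
opening: 0.0222
gripper_force: 5.5
```

```bash
cat >> h.py <<'E'
def sp():
    robot.read_camera('scene'); a={}
    p=robot.read_state()['tool_pos']
    for q in('ring','handle_grip'):
        for d in robot.landmark_of('scene',q):
            c=np.array(d['centre'])
            if np.linalg.norm(c-p)<.12 and q not in a: a[q]=c
    r,h=a.get('ring'),a.get('handle_grip'); print(r,h)
    if r is not None and h is not None: v=r-h; print('len',np.linalg.norm(v),'droop',np.degrees(np.arctan2(v[2],np.hypot(v[0],v[1]))),'heading',np.degrees(np.arctan2(v[1],v[0])),'ring-tcp',r-p)
E
python3 - <<'E'
from h import *
sp()
E
```

```text
[ 0.5029 -0.2801  0.0859] [ 0.4379 -0.2772  0.0508]
len 0.07392847895094286 droop 28.345235311591182 heading -2.5545791476166455 ring-tcp [0.04575579 0.00041796 0.02530081]
```

Request:
play_rows(increments="0 0 -6 0 1; 0 0 -12 0 1; 0 0 -18 0 1; 0 0 -24 0 1; 0 0 -30 0 1; 0 0 -36 0 1; 0 0 -36 0 1; 0 0 -36 0 1")

```text
t: 14.3
tool_pos: [0.4579, -0.2809, 0.0974]
orientation: [3.141, -0.021, 0.003]
force: [1.8, 0.3, -2.4]
opening: 0.0223
gripper_force: 5.5
```

```bash
python3 - <<'E'
from h import *
sp()
E
```

```text
[ 0.4957 -0.2777  0.1343] [ 0.4423 -0.2774  0.08  ]
len 0.07615865019812257 droop 45.47833165286181 heading -0.32188301539874964 ring-tcp [0.03774186 0.00316332 0.03702134]
```

Request:
play_rows(increments="0 0 0 0 1; 0 0 0 0 1; 0 0 -40 0 1; 0 0 -90 0 1; 0 0 -140 0 1; 0 0 -190 0 1; 0 0 -240 0 1; 0 0 -260 0 1; 0 0 -260 0 1; 0 0 -260 0 1", force=60)

```text
t: 15.45
tool_pos: [0.4567, -0.2803, 0.3547]
orientation: [-3.14, 0.021, 0.003]
force: [-0.5, 1.8, -4.9]
opening: 0.0209
gripper_force: 60.0
```

```bash
python3 - <<'E'
from h import *
sp(); st()
cv2.imwrite('pics/s4.png',robot.read_camera('scene'))
robot.read_camera('top')
for q in('ring','handle_grip'): print([(np.round(d['centre'],4).tolist(),round(d['conf'],2)) for d in robot.landmark_of('top',q)])
E
```

```text
[ 0.4965 -0.2816  0.3937] [ 0.4437 -0.2802  0.3341]
len 0.07963642382729148 droop 48.45207930900463 heading -1.5188503974352185 ring-tcp [ 0.04019394 -0.00156125  0.04017319]
t 15.6 p [ 0.4562 -0.2799  0.3533] F [-0.04  0.03 -4.23] op 0.0211 gf 59.9980491399765 q [-0.646 -0.055  1.436 -0.     1.766  0.938]
[[ 1.    -0.013 -0.004]
 [-0.013 -1.     0.003]
 [-0.004 -0.003 -1.   ]]
[([0.3482, -0.4957, 0.0069], 0.68)]
[([0.442, -0.2768, 0.3403], 0.91), ([0.301, -0.4366, 0.0062], 0.68)]
```

View pics/s4.png

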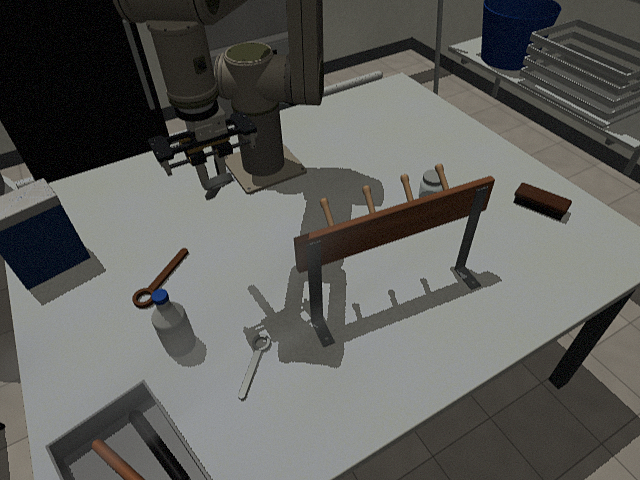

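```bash
python3 - <<'E'
from h import *
for s in(.14,.07):
    T=roots[3]+pd*s-.039*xr-np.array([0,-.0005,.040]); go(T,-6.7)
print(pd)
E
```

```text
shift [  14.4 -207.6   70.6] yaw 5.95 for [ 0.4738 -0.0728  0.2849]
shift [  67.8 -201.9  115.5] yaw 5.95 for [ 0.527  -0.0791  0.2399]
[-0.76071851  0.08979617  0.643     ]
```

Request:
play_rows(increments="0 -45 10 2 1; 5 -90 30 4 1; 10 -135 50 6 1; 14 -175 65 6 1; 14 -207 69 6 1; 14 -207 69 6 1; 14 -207 69 6 1; 14 -207 69 6 1; 14 -207 69 6 1; 14 -207 69 6 1")

```text
t: 16.8
tool_pos: [0.4739, -0.0747, 0.2878]
orientation: [3.136, -0.188, 0.0]
force: [-0.1, -0.6, -5.5]
opening: 0.0209
gripper_force: 60.0
```

```bash
python3 - <<'E'
from h import *
sp(); st()
for s in(.14,.07):
    T=roots[3]+pd*s-.039*xr-np.array([0,-.0005,.040]); go(T,-6.7)
print('ring wanted',roots[3]+pd*.14)
cv2.imwrite('pics/s5.png',cv2.resize(robot.read_camera('scene')[120:280,200:420],None,fx=3.5,fy=3.5))
E
```

```text
[ 0.5142 -0.0786  0.3236] [ 0.4598 -0.0714  0.2693]
len 0.07719902849129645 droop 44.69855104546024 heading -7.539445139509305 ring-tcp [ 0.04027923 -0.00405737  0.03580869]
t 16.95 p [ 0.4739 -0.0743  0.2877] F [-0.32  0.02 -4.11] op 0.0212 gf 59.9980366230011 q [-0.262 -0.218  1.702 -0.     1.658  1.427]
[[ 0.993 -0.119  0.   ]
 [-0.119 -0.993 -0.   ]
 [ 0.     0.    -1.   ]]
shift [-0.3 -1.5  2.8] yaw -0.11 for [ 0.4738 -0.0728  0.2849]
shift [53.3 -1.6 47.8] yaw -0.11 for [ 0.527  -0.0791  0.2399]
ring wanted [ 0.51248117 -0.07784817  0.3249075 ]
```

View pics/s5.png

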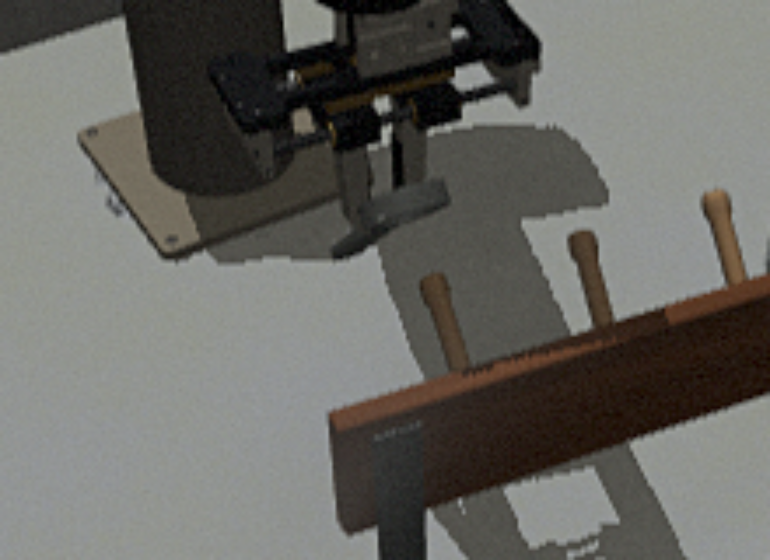

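The crop shows the held ring at about (415,205), with peg 4's head at (437,285) in front of it. The ring is lined up with the peg, so I'll move in along the axis.

Request:
play_rows(increments="0 -1 2.5 0 1; 8 -1 9 0 1; 15 -1 15 0 1; 22 -1 21 0 1; 29 -1 27 0 1; 34 -1 31 0 1; 38 -1 34.5 0 1; 38 -1 34.5 0 1")

```text
t: 17.8
tool_pos: [0.5118, -0.0772, 0.2523]
orientation: [-3.136, 0.185, 0.002]
force: [-0.2, 0.4, -3.9]
opening: 0.0211
gripper_force: 60.0
```

```bash
python3 - <<'E'
from h import *
st(); p=roots[3]+pd*.07-.039*xr-np.array([0,-.0005,.040]); go(p,-6.7)
cv2.imwrite('pics/s6.png',cv2.resize(robot.read_camera('scene')[140:280,260:400],None,fx=4,fy=4))
E
```

```text
t 17.8 p [ 0.5118 -0.0772  0.2523] F [-0.21  0.4  -3.93] op 0.0211 gf 59.99792218208313 q [-0.249 -0.105  1.664 -0.     1.583  1.44 ]
[[ 0.993 -0.118 -0.001]
 [-0.118 -0.993  0.   ]
 [-0.001 -0.    -1.   ]]
shift [15.3  0.1 12.4] yaw -0.05 for [ 0.527  -0.0791  0.2399]
```

View pics/s6.png

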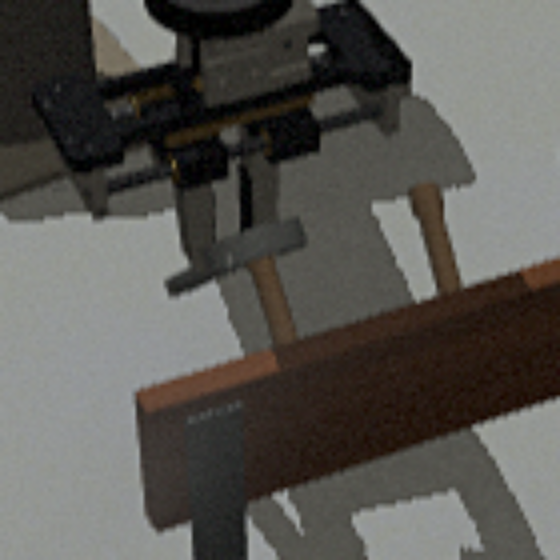

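The ring is over the peg's head, with the shaft coming out below it at (268,265), and there is no contact force. I'll go further in.

Request:
play_rows(increments="7 0 6 0 1; 15 0 12.5 0 1; 17 0 14.5 0 1; 17 0 18 0 1; 17 0 21 0 1; 17 0 21 0 1")

```text
t: 18.45
tool_pos: [0.5282, -0.0791, 0.2315]
orientation: [-3.136, 0.185, 0.002]
force: [-0.3, 0.7, -4.4]
opening: 0.0213
gripper_force: 60.0
```

Request:
play_rows(increments="0 0 0 0 -0.5; 0 0 0 0 -1; 0 0 0 0 -1; 0 0 0 0 -1; 0 0 0 0 -1; 0 0 0 0 -1; 0 0 0 0 -1; 0 0 0 0 -1")

```text
t: 19.25
tool_pos: [0.5286, -0.0792, 0.2321]
orientation: [-3.136, 0.185, 0.0]
force: [0.8, -0.4, -0.6]
opening: 0.0808
gripper_force: 0.0
```

```bash
python3 - <<'E'
from h import *
st(); sp(); print('root',roots[3])
cv2.imwrite('pics/s7.png',cv2.resize(robot.read_camera('scene')[140:330,220:410],None,fx=3,fy=3))
E
```

```text
t 19.25 p [ 0.5286 -0.0792  0.2321] F [ 0.78 -0.4  -0.58] op 0.0808 gf 0.0 q [-0.245 -0.053  1.651  0.     1.543  1.444]
[[ 0.993 -0.118 -0.   ]
 [-0.118 -0.993  0.   ]
 [-0.    -0.    -1.   ]]
None [ 0.6091 -0.0883  0.1577]
root [ 0.61898176 -0.09041963  0.2348875 ]
```

View pics/s7.png

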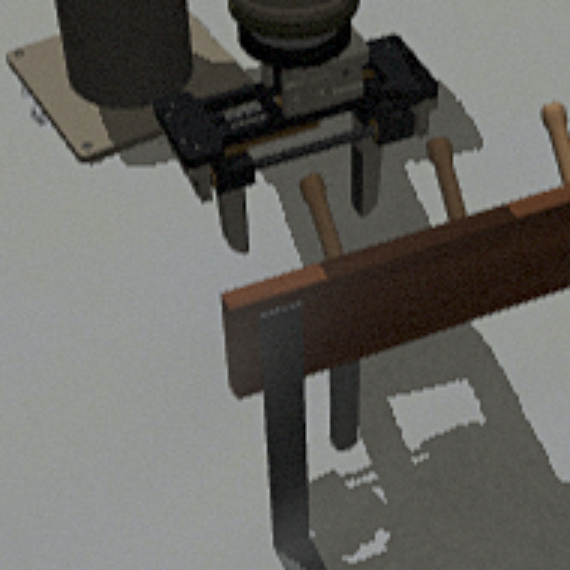

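The spanner has slid down and hangs with its handle end at (343,440) behind the rail's lower edge. I'll back the hand off and check.

Request:
play_rows(increments="-30 0 0 0 -1; -70 0 0 0 -1; -100 0 -40 0 -1; -100 0 -80 0 -1; -100 0 -80 0 -1; -100 0 -80 0 -1; -100 0 -80 0 -1; -100 0 -80 0 -1; -100 0 -80 0 -1; -100 0 -80 0 -1")

```text
t: 20.45
tool_pos: [0.4291, -0.0674, 0.3113]
orientation: [-3.136, 0.185, 0.003]
force: [0.3, -1.2, -0.4]
opening: 0.0931
gripper_force: 0.0
```

```bash
python3 - <<'E'
from h import *
st()
cv2.imwrite('pics/top8.png',cv2.resize(robot.read_camera('top')[130:290,120:420],None,fx=2.6,fy=2.6)); robot.read_camera('scene')
for n in('top','scene'):
  for q in('ring','handle_grip','jar','screwdriver','cleaner'): print(n,q,[(np.round(d['centre'],4).tolist(),round(d['conf'],2)) for d in robot.landmark_of(n,q)])
E
```

```text
t 20.45 p [ 0.4291 -0.0674  0.3113] F [ 0.33 -1.19 -0.37] op 0.0931 gf 0.0 q [-0.274 -0.344  1.762  0.     1.725  1.415]
[[ 0.993 -0.118 -0.002]
 [-0.118 -0.993  0.   ]
 [-0.002 -0.    -1.   ]]
top ring [([0.6109, -0.0894, 0.2408], 0.76), ([0.3517, -0.4961, 0.0074], 0.75), ([0.6187, -0.2964, 0.0052], 0.72)]
top handle_grip [([0.6618, -0.3337, 0.0036], 0.83), ([0.3023, -0.4368, 0.0085], 0.71), ([0.6163, -0.0903, 0.2407], 0.37)]
top jar [([0.415, 0.3701, 0.0002], 0.8), ([0.4326, 0.0794, 0.0004], 0.48)]
top screwdriver [([0.4337, 0.0802, -0.0007], 0.81)]
top cleaner [([0.5226, -0.4624, 0.0004], 0.56)]
scene ring [([0.3475, -0.4972, 0.0042], 0.93), ([0.6187, -0.2968, 0.0034], 0.62)]
scene handle_grip [([0.6605, -0.3356, 0.0051], 0.81), ([0.3049, -0.4358, 0.008], 0.79), ([0.609, -0.0869, 0.1619], 0.77)]
scene jar [([0.4163, 0.3712, -0.0008], 0.96)]
scene screwdriver []
scene cleaner [([0.5207, -0.4609, 0.0027], 0.97)]
```

View pics/top8.png

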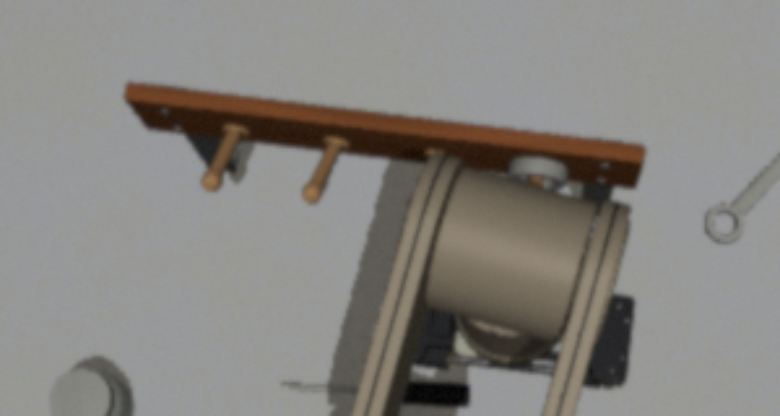

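The top crop shows the ring at (540,170), right at the board on peg 4. The jar, screwdriver and bottle haven't moved.

```bash
python3 -c "
from plant import robot
print(robot.close_job())"
```

```text
the job is handed in; nothing more can be done
None
```

The ring spanner hangs by its ring on the right-end peg (peg 4), about 10 mm from its root by the top camera; peg 4 resisted 12–14 N both ways, pegs 2 and 3 gave freely, peg 1 I didn't test, the bystanders didn't move, and the job is handed in (no verdict came back).

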